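Stack the finished power units and mark the column

TASK

Build up the column of finished units on the aluminium plate: set the thick blue-topped case squarely on the dark case that already stands there, then the thin orange-topped case squarely on that, long sides in line and edges flush, setting each down gently without dropping it and leaving the dark case where it stands. Once both cases are stacked and let go, press the red cap of the marking spray can right down and let it spring fully back up. Do not disturb the bin, the screwdriver or the tape.

Things in the scene. Friction and masses are not known exactly. Their poses are not given: they have to be found in the camera images.
- plate: fixed aluminium plate lying on the bench, 150 x 100 mm (x, y), 10 mm thick; origin at the centre of its underside, on the bench top
- base_case: dark grey closed metal case with a light grey top panel, bottom of the column, already standing on the plate; 120 mm long (its x) x 60 mm wide (its y) x 55 mm high; origin at the centre of its underside, z up; 0.8 kg, loose
- thick_case: aluminium-coloured closed case with a blue top panel, standing on the bench; 120 mm long (its x) x 60 mm wide (its y) x 55 mm high; origin at the centre of its underside, z up; about 0.5 kg; either end may face either way in the column
- thin_case: white closed case with an orange top panel, standing on the bench; 120 mm long (its x) x 60 mm wide (its y) x 40 mm high; origin at the centre of its underside, z up; about 0.35 kg; either end may face either way in the column
- can: yellow marking spray can, 64 mm in diameter, fixed in a 95 x 95 mm grey clamp foot on the bench beside the plate; origin on the bench top, on the can's axis; its nozzle looks along its -y, to the column
- cap_top (a point): centre of the flat top of the can's red round cap, 40 mm in diameter, 176 mm above the bench when up; press it straight down
- cap (a joint): how far the red cap is pressed down: 0 = up, 0.008 m = stop; sprung, 3 N to start moving and 8 N at the stop; counts as pressed right down beyond 0.006
- bin: bystander: empty open blue bin, 110 x 160 x 55 mm (x, y, z), loose; origin at the centre of its underside
- driver: bystander: black power screwdriver lying on the bench, 210 mm long along its x, 40 mm high, 35 mm thick, loose; origin on the bench near its middle
- tape: bystander: roll of amber tape lying flat, 96 mm across, 24 mm high, loose; origin at the centre of its underside

How it is judged:
By the outcome, as a careful person would: the job done as asked, in the order asked, and still so for the second after the job is handed in, with the robot touching nothing.
It also fails if it takes over 72 s, if anything falls off the work surface, if the arm or the gripper's body presses on something with over 40 N, if the wrist force passes 120 N, or if a joint passes its speed limit or range.

ROBOT

A 7-joint arm with a two-finger parallel gripper is mounted at the origin on the work surface. World frame = base frame: x ahead of the robot, y to its left, z up, the work surface at z = 0. Lengths are in m, angles in rad, forces in N, time in s.
With the tool pointing down it reaches from about 0.4 to 0.85 m from the base axis. Payload 4.5 kg.
Tool frame: the origin (TCP) lies midway between the tips of the shut fingers; the grasp point (between the pads) lies 19 mm behind it; z points along the fingers, y is the line along which they close (so a half turn about z gives the same grasp; the last joint's range is limited). The gripper opens to 88 mm and grips with 3 to 60 N. Pads are 18 mm wide; open, the fingers measure 123 mm over their backs; the gripper's body (75 mm by 187 mm) begins 45 mm behind the grasp point.
Start: joints at [-1.126, 0.689, -0.195, 1.565, 0.157, 0.902, -0.215], TCP at [0.25, 0.573, 0.239] pointing down, gripper open.
Joint ranges: [-3.01, 3.01], [-0.46, 2.08], [-1.47, 1.51], [0.13, 2.56], [-1, 4.14], [0.04, 2.09], [-2.66, 2.66]. Speed limits (rad/s): [2.57, 2.57, 3.14, 3.14, 3.14, 3.14, 3.14].

INTERFACE

Orientations are given as a unit quaternion [x, y, z, w].
In Python, from plant import r, eyes, finish_job gives the robot as it stands. The module is installed in compiled form; this text tells all that it offers.
- The arm moves only by the tool move_arm, never from a script. Its argument "motion" is a list of rows, each a list of 7 numbers: the shift along the tool's x, y, z in mm, then the turn, a rotation vector about the tool's x, y, z in degrees, then the closure, from 0 (fully open) to 1 (shut). A call has 1 to 5 rows; each row is the pose to reach, as a shift and turn from the pose commanded when the call began, along the tool's axes at that moment; what a row does not reach only later rows make up. A row lasts 1/8 s, in which the tool goes at most 62.5 mm and 10.7 degrees, less where a joint would pass 70% of its speed; a pose out of reach is approached as far as the arm can. A call with a gripper value outside its range is refused whole. The fingers move at their own pace and stop on an object; "newtons" is the grip in N (left out, the last holds). Time passes only in rows, so rows that repeat a pose let the fingers close. It gives the time, the measured TCP pose, the force, the opening and the grip force at its end, in the units of the state.
- r.get_state(): the state, without advancing time (a new reading comes with each control period).
- eyes.snapshot(name): name is "scene" or "side" or "wrist"; returns a dict with "frame" (384x512x3 uint8, red, green, blue), "z_map" (384x512 float32, m along the optical axis (not along the pixel's ray), 0 where there is no reading), "intrinsics" (3x3 intrinsics, pixels), "world_to_cam" (4x4, takes a point from world to camera coordinates). Camera axes: x right, y down, z forward; pixel columns grow to the right and rows downward; lengths in m; the calibration is good to about 2 mm. The wrist camera is an equidistant fisheye: a pixel r from the principal point sees the ray r / f radians off the axis. A picture is of the moment at which its call begins.
- finish_job(): hands the job in; it is judged then, once.
The state is a dict: "clock": time; "q": joint angles; "qd": joint speeds; "joint_torque": joint torques, N m; "tool_pos": TCP position; "eef_rot": TCP orientation; "contact_force": force on the tool from outside, world axes, zero at the start; "moment": the same for the moment, N m; "opening": opening from 0.0 (shut) to 1.0 (fully open); "finger_force": force on a finger pad.
Only numpy, scipy, OpenCV 4.12 (cv2) and the standard library are available. Lean on these libraries where they do the work, as an engineer would, in place of code of your own. Each camera call takes 0.05 s, during which the arm holds its last target. There are 200 camera calls.

## Working session

There is one attempt and no reset: what is moved stays moved. The work goes in short steps, Python scripts to look and compute and a tool call to move; the robot and the scene stay as the last step left them, time stands still between calls to the robot, and variables do not carry over. Pictures are saved under pics/ and viewed, at most 10 in all, crops included, and the job is handed in when it is done.

Besides the shell and the picture viewer there is one more tool, called after ">>>" by a JSON object that holds its "name" and its "arguments". move_arm: Moves the arm, as the interface text tells. Its arguments: {"type":"object","properties":{"motion":{"type":"array","items":{"type":"array","items":{"type":"number"}}},"newtons":{"type":"number"}},"required":["motion"]}

```bash
mkdir -p pics
python3 - <<'E'
from plant import r, eyes
import cv2, numpy as np, pickle
for n in ("scene","side"):
    s=eyes.snapshot(n); pickle.dump(s,open(n+".pkl","wb"))
    cv2.imwrite(f"pics/{n}0.png",s["frame"][:,:,::-1])
    print(n,s["intrinsics"].tolist(),np.round(np.linalg.inv(s["world_to_cam"]),3).tolist())
print(r.get_state())
E
```

```text
scene [[418.8688542248201, 0.0, 255.4323898362214], [0.0, 418.8688542248201, 196.6193888746126], [0.0, 0.0, 1.0]] [[0.741, 0.572, -0.353, 0.959], [0.672, -0.627, 0.394, -0.431], [0.004, -0.529, -0.849, 0.951], [0.0, 0.0, 0.0, 1.0]]
side [[383.2180394117259, 0.0, 257.6911136533303], [0.0, 383.2180394117259, 191.5366941943079], [0.0, 0.0, 1.0]] [[0.736, -0.454, 0.503, 0.096], [-0.677, -0.481, 0.557, -0.63], [-0.011, -0.75, -0.661, 0.832], [0.0, 0.0, 0.0, 1.0]]
{'clock': 0.1, 'q': array([-1.12617715,  0.6899028 , -0.19453946,  1.56623313,  0.15728642,
        0.90251116, -0.21511668]), 'qd': array([ 0.00071894, -0.00430982,  0.00040566, -0.00302858,  0.0004371 ,
        0.00056656,  0.00126399]), 'joint_torque': array([-3.83098813e-03, -5.28502142e+01, -1.27164211e+00, -1.53838795e+01,
       -5.25755715e-02,  1.93410931e-03,  2.38939185e-05]), 'tool_pos': array([0.24940013, 0.5724606 , 0.23799089]), 'eef_rot': array([ 2.03936113e-01,  9.78983846e-01, -8.23166719e-04, -1.20471655e-04]), 'contact_force': array([ 0.11770016, -1.3468661 , -0.21497583]), 'moment': array([-0.00792542, -0.04257026,  0.02062365]), 'finger_force': 0.0, 'opening': 1.0039498692161242}
```

View pics/scene0.png

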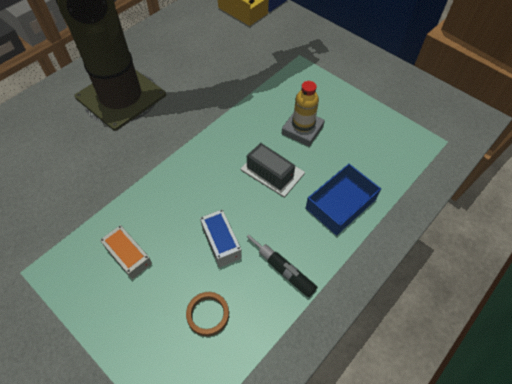

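View pics/side0.png

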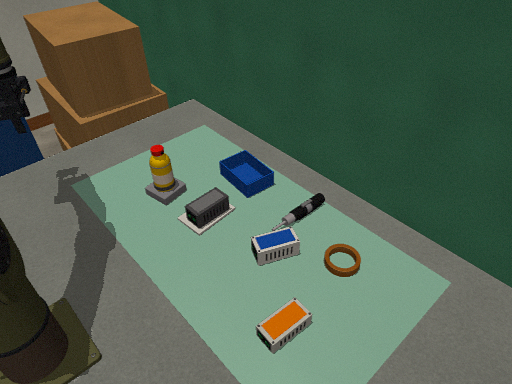

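The scene picture shows the blue case at (221,236), the orange one at (125,250), the dark one on the plate at (270,165) and the red cap at (309,88). The side picture shows the same items. Next I measure the top faces from depth.

```bash
cat > h.py <<'E'
import numpy as np, cv2
def world(s):
    K=s["intrinsics"]; z=s["z_map"]; v,u=np.indices(z.shape)
    p=np.stack([(u-K[0,2])/K[0,0]*z,(v-K[1,2])/K[1,1]*z,z],-1)
    T=np.linalg.inv(s["world_to_cam"]); w=p@T[:3,:3].T+T[:3,3]; w[z<=0]=np.nan
    return w
def top(s,uv,h,rad=50,tol=.012,zt=None):
    w=world(s); m=np.abs(w[...,2]-h)<tol; v,u=np.indices(m.shape)
    m&=np.hypot(u-uv[0],v-uv[1])<rad
    n,l=cv2.connectedComponents(m.astype(np.uint8),connectivity=4)
    p=w[l==l[uv[1],uv[0]]] if m[uv[1],uv[0]] else w[m]
    return p
def rect(p):
    (cx,cy),(a,b),t=cv2.minAreaRect((p[:,:2]*1000).astype(np.float32))
    if a<b: a,b,t=b,a,t+90
    t=(t+90)%180-90
    return [round(float(x),1) for x in (cx,cy,a,b,t)]
E
python3 - <<'E'
import pickle,numpy as np
from h import *
S={n:pickle.load(open(n+".pkl","rb")) for n in("scene","side")}
Q={"blue":(.055,(221,236),(276,241)),"orange":(.04,(125,250),(284,321)),"dark":(.065,(270,160),(208,204)),"cap":(.176,(309,87),(157,150)),"bin":(.055,(344,180),(247,160))}
for k,(h,a,b) in Q.items():
    for n,uv in(("scene",a),("side",b)):
        w=world(S[n])[uv[1],uv[0]]; p=top(S[n],uv,h)
        print(k,n,np.round(w,3),len(p),rect(p),np.round(np.median(p,0),3))
from scipy.spatial.transform import Rotation as R
print(R.from_quat([.2039,.979,-.0008,-.0001]).as_matrix().round(3))
E
```

```text
blue scene [ 0.6   -0.152  0.056] 1179 [590.5, -147.3, 123.0, 60.3, -23.6] [ 0.595 -0.15   0.055]
blue side [ 0.585 -0.157  0.057] 875 [589.6, -147.5, 120.7, 63.3, -23.0] [ 0.585 -0.152  0.055]
orange scene [ 0.45  -0.326  0.039] 1223 [445.0, -324.9, 121.5, 60.4, -4.3] [ 0.45  -0.326  0.04 ]
orange side [ 0.441 -0.329  0.041] 1409 [444.0, -325.8, 121.6, 61.4, -4.1] [ 0.439 -0.329  0.04 ]
dark scene [0.542 0.09  0.066] 934 [542.6, 92.3, 120.4, 63.7, 1.8] [0.546 0.088 0.065]
dark side [0.535 0.074 0.067] 680 [539.9, 90.3, 121.1, 63.6, 2.2] [0.535 0.086 0.065]
cap scene [0.511 0.276 0.173] 170 [509.8, 276.7, 41.1, 36.8, -51.7] [0.512 0.273 0.176]
cap side [0.502 0.262 0.178] 120 [507.0, 272.9, 40.8, 36.8, -74.3] [0.505 0.269 0.176]
bin scene [0.707 0.212 0.004] 593 [744.1, 146.6, 163.0, 111.6, 85.0] [0.744 0.142 0.053]
bin side [0.8   0.205 0.019] 553 [686.5, 146.5, 237.8, 169.7, 0.2] [0.696 0.105 0.053]
[[-0.917  0.399 -0.001]
 [ 0.399  0.917 -0.002]
 [-0.    -0.002 -1.   ]]
```

```bash
cat >> h.py <<'E'
from scipy.spatial.transform import Rotation as Ro
def go(x,y,z,psi):
    from plant import r
    s=r.get_state(); R0=Ro.from_quat(s["eef_rot"]); a=np.radians(psi)
    Y=np.array([np.cos(a),np.sin(a),0]); Z=np.array([0,0,-1.]); R1=Ro.from_matrix(np.stack([np.cross(Y,Z),Y,Z],1))
    d=R0.inv().apply(np.array([x,y,z])-s["tool_pos"]*1000); t=(R0.inv()*R1).as_rotvec(degrees=True)
    print("t",round(s["clock"],2),"pos",(s["tool_pos"]*1000).round(1),"shift",d.round(1),"turn",t.round(2),"rows",round(np.linalg.norm(d)/62.5,1),"F",s["contact_force"].round(1),"open",round(s["opening"],3),"ff",round(float(s["finger_force"]),1))
E
python3 -c "from h import *; go(590,-147.4,200,66.7)"
```

```text
t 0.1 pos [249.4 572.5 238. ] shift [-599.7 -523.9   38.9] turn [-0.1   0.01 -0.23] rows 12.8 F [ 0.1 -1.3 -0.2] open 1.004 ff 0.0
```

>>> {"name": "move_arm", "arguments": {"motion": [[-46,-40,3,0,0,0,0],[-92,-80,6,0,0,0,0],[-138,-120,9,0,0,0,0],[-184,-160,12,0,0,0,0],[-230,-200,15,0,0,0,0]], "newtons": 25}}

```text
clock: 0.72
tool_pos: [0.3812, 0.2959, 0.2235]
eef_rot: [0.204, 0.979, -0.0, 0.0]
contact_force: [0.3, -0.9, -0.5]
opening: 1.001
finger_force: 0.0
```

>>> {"name": "move_arm", "arguments": {"motion": [[-46,-40,3,0,0,0,0],[-92,-80,6,0,0,0,0],[-138,-120,9,0,0,0,0],[-184,-160,12,0,0,0,0],[-230,-200,15,0,0,0,0]]}}

```text
clock: 1.35
tool_pos: [0.5121, 0.0208, 0.2085]
eef_rot: [0.204, 0.979, 0.0, -0.0]
contact_force: [0.1, 0.7, 0.1]
opening: 1.0
finger_force: 0.0
```

>>> {"name": "move_arm", "arguments": {"motion": [[-46,-40,3,0,0,0,0],[-92,-80,6,0,0,0,0],[-138,-123,9,0,0,0,0],[-139,-123,9,0,0,0,0],[-139,-123,9,0,0,0,0]]}}

```text
clock: 1.98
tool_pos: [0.5894, -0.1449, 0.1992]
eef_rot: [0.204, 0.979, 0.001, -0.001]
contact_force: [0.2, 0.5, -0.5]
opening: 1.001
finger_force: 0.0
```

Run:
```python
from h import *; import pickle
from plant import eyes
s=eyes.snapshot("wrist"); pickle.dump(s,open("w1.pkl","wb")); cv2.imwrite("pics/w1.png",s["frame"][:,:,::-1])
print(s["intrinsics"].tolist(),s["world_to_cam"].round(3).tolist(),s["z_map"][::60,::60].round(2))
go(590,-147.4,16,66.7)
```

```text
[[297.3186396354542, 0.0, 251.64703273390396], [0.0, 297.3186396354542, 190.83374208396776], [0.0, 0.0, 1.0]] [[0.401, 0.916, -0.0, -0.105], [0.876, -0.383, 0.292, -0.601], [0.267, -0.117, -0.956, 0.179], [0.0, 0.0, 0.0, 1.0]] [[0.27 0.28 0.29 0.29 0.29 0.29 0.29 0.28 0.25]
 [0.3  0.31 0.31 0.31 0.31 0.31 0.31 0.25 0.3 ]
 [0.33 0.29 0.33 0.33 0.3  0.33 0.33 0.32 0.33]
 [0.35 0.36 0.36 0.36 0.3  0.36 0.36 0.36 0.35]
 [0.39 0.38 0.38 0.38 0.38 0.38 0.14 0.38 0.09]
 [0.06 0.07 0.08 0.08 0.08 0.08 0.08 0.07 0.07]
 [0.06 0.05 0.05 0.06 0.06 0.06 0.06 0.05 0.05]]
t 2.02 pos [ 589.4 -143.8  199.4] shift [ -2.2  -3.3 183.4] turn [ 0.06 -0.09 -0.13] rows 2.9 F [-0.3  0.3  0.2] open 1.001 ff 0.0
```

View pics/w1.png

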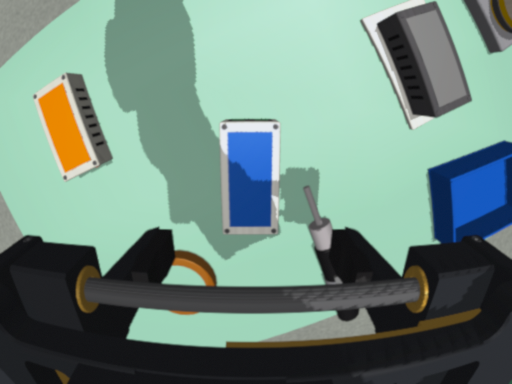

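The wrist view shows the blue case at (250,177) lined up with the tool and the driver's tip close to its right side, at (308,188). I measure the gap there for the right finger.

```bash
cat >> h.py <<'E'
def wworld(s):
    K=s["intrinsics"]; z=s["z_map"]; v,u=np.indices(z.shape)
    a=(u-K[0,2])/K[0,0]; b=(v-K[1,2])/K[1,1]; th=np.hypot(a,b); k=np.tan(th)/np.maximum(th,1e-9)
    p=np.stack([a*k*z,b*k*z,z],-1); T=np.linalg.inv(s["world_to_cam"]); w=p@T[:3,:3].T+T[:3,3]; w[z<=0]=np.nan
    return w
def comp(w,h,uv,tol=.01):
    m=(np.abs(w[...,2]-h)<tol).astype(np.uint8); l=cv2.connectedComponents(m,connectivity=4)[1]
    return w[l==l[uv[1],uv[0]]]
E
python3 - <<'E'
from h import *; import pickle
s=pickle.load(open("w1.pkl","rb")); w=wworld(s)
p=comp(w,.055,(250,180)); print(len(p),rect(p),p[:,2].mean())
p=comp(w,.04,(67,130)); print(len(p),rect(p),p[:,2].mean())
p=comp(w,.065,(430,60)); print(len(p),rect(p),p[:,2].mean())
for uv in((308,188),(312,205),(320,232),(325,250)): print(w[uv[1],uv[0]].round(3))
# driver pts in tool frame about the case
a=np.radians(66.7); Y=np.array([np.cos(a),np.sin(a)]);X=np.array([-Y[1],Y[0]])
m=(w[...,2]>.008); m[:, :285]=0; m[:180]=0; m[260:]=0; m[:,345:]=0
q=(w[m][:,:2]-[.590,-.1474])*1000; print("x along",(q@X).min().round(),(q@X).max().round()," y min",(q@Y).min().round()); 
c=np.abs(q@X)<15; print((q@Y)[c].min() if c.any() else None)
E
```

```text
6668 [591.8, -147.2, 120.0, 60.6, -23.8] 0.056153731811832884
4194 [446.2, -324.2, 120.3, 61.9, -3.9] 0.04080925965860227
5059 [543.6, 91.7, 120.7, 61.7, 2.4] 0.0655203211080841
[ 0.634 -0.093  0.023]
[ 0.656 -0.095  0.022]
[ 0.688 -0.098  0.033]
[ 0.713 -0.1    0.033]
x along -112.0 10.0  y min 47.0
46.99407934485467
```

Run:
```python
from h import *; import pickle
s=pickle.load(open("w1.pkl","rb")); w=wworld(s)
a=np.radians(66.5); Y=np.array([np.cos(a),np.sin(a)]);X=np.array([-Y[1],Y[0]])
m=(w[...,2]>.008)&(w[...,2]<.05); m[:, :285]=0; m[:180]=0; m[260:]=0; m[:,345:]=0
q=(w[m][:,:2]-[.5908,-.1473])*1000; t=np.c_[q@X,q@Y,w[m][:,2]*1000]
t=t[np.argsort(-t[:,0])][:24:2]; print(t.round(0).tolist())
go(590.8,-147.3,17,66.4)
```

```text
[[-17.0, 68.0, 16.0], [-17.0, 68.0, 19.0], [-17.0, 65.0, 18.0], [-18.0, 66.0, 17.0], [-18.0, 64.0, 16.0], [-18.0, 68.0, 23.0], [-18.0, 67.0, 23.0], [-19.0, 63.0, 22.0], [-19.0, 69.0, 21.0], [-19.0, 63.0, 16.0], [-19.0, 68.0, 23.0], [-20.0, 67.0, 22.0]]
t 2.02 pos [ 589.4 -143.8  199.4] shift [ -2.9  -2.8 182.4] turn [ 0.06 -0.09  0.17] rows 2.9 F [-0.3  0.3  0.2] open 1.001 ff 0.0
```

>>> {"name": "move_arm", "arguments": {"motion": [[-3,-3,50,0,0,0,0.18],[-3,-3,90,0,0,0,0.18],[-3,-3,110,0,0,0,0.18],[-3,-3,115,0,0,0,0.18],[-3,-3,115,0,0,0,0.18]]}}

```text
clock: 2.65
tool_pos: [0.5917, -0.1483, 0.0853]
eef_rot: [0.203, 0.979, 0.0, 0.0]
contact_force: [0.4, -0.0, -0.3]
opening: 0.819
finger_force: 0.0
```

```bash
python3 -c "from h import *; go(590.8,-147.3,17,66.4)"
```

```text
t 2.65 pos [ 591.7 -148.3   85.3] shift [ 1.3  0.5 68.3] turn [0.04 0.01 0.17] rows 1.1 F [ 0.4 -0.  -0.3] open 0.819 ff 0.0
```

>>> {"name": "move_arm", "arguments": {"motion": [[1,0,30,0,0,0.2,0.18],[1,0,55,0,0,0.2,0.18],[1,0,66,0,0,0.2,0.18],[1,0,68,0,0,0.2,0.18],[1,0,68,0,0,0.2,0.4]]}}

```text
clock: 3.28
tool_pos: [0.5913, -0.1492, 0.0177]
eef_rot: [0.206, 0.979, 0.0, 0.001]
contact_force: [-0.7, 0.0, 0.6]
opening: 0.732
finger_force: 0.0
```

>>> {"name": "move_arm", "arguments": {"motion": [[0,0,0,0,0,0,0.6],[0,0,0,0,0,0,0.6],[0,0,0,0,0,0,0.6],[0,0,0,0,0,0,0.6]], "newtons": 30}}

```text
clock: 3.78
tool_pos: [0.5915, -0.149, 0.0177]
eef_rot: [0.206, 0.979, 0.0, 0.001]
contact_force: [0.3, 1.2, 5.8]
opening: 0.675
finger_force: 30.0
```

>>> {"name": "move_arm", "arguments": {"motion": [[0,0,-8,0,0,0,0.6],[0,0,-40,0,0,0,0.6],[0,0,-90,0,0,0,0.6],[0,0,-125,0,0,0,0.6],[0,0,-133,0,0,0,0.6]]}}

```text
clock: 4.4
tool_pos: [0.5912, -0.1497, 0.1515]
eef_rot: [0.206, 0.979, -0.0, 0.001]
contact_force: [0.0, 0.8, -4.3]
opening: 0.682
finger_force: 30.0
```

```bash
python3 -c "from h import *; go(541.8,91.6,160,92)"
```

```text
t 4.4 pos [ 591.2 -149.7  151.5] shift [142.4 200.9  -8.8] turn [-1.000e-02  1.700e-01 -2.576e+01] rows 3.9 F [ 0.   0.8 -4.3] open 0.682 ff 30.0
```

>>> {"name": "move_arm", "arguments": {"motion": [[28,40,-3,0,0,-6,0.6],[60,85,-8,0,0,-13,0.6],[95,135,-9,0,0,-19,0.6],[125,180,-9,0,0,-24,0.6],[142,201,-9,0,0,-25.8,0.6]]}}

```text
clock: 5.03
tool_pos: [0.5393, 0.096, 0.1573]
eef_rot: [-0.021, 1.0, 0.001, -0.002]
contact_force: [-0.0, -0.8, -4.6]
opening: 0.678
finger_force: 30.0
```

>>> {"name": "move_arm", "arguments": {"motion": [[0,0,0,0,0,0,0.6],[0,0,0,0,0,0,0.6]]}}

```text
clock: 5.28
tool_pos: [0.5408, 0.0902, 0.1575]
eef_rot: [-0.017, 1.0, -0.001, -0.001]
contact_force: [1.1, 0.3, -4.8]
opening: 0.675
finger_force: 30.0
```

Run:
```python
from h import *; import pickle
from plant import eyes
S={n:eyes.snapshot(n) for n in("scene","side","wrist")}; pickle.dump(S,open("p1.pkl","wb"))
im=np.zeros((600,800,3),np.uint8)
im[:300,:400]=cv2.resize(S["wrist"]["frame"],(400,300)); 
sc=S["scene"]["frame"][90:210,210:370]; sd=S["side"]["frame"][120:240,150:310]
im[300:,:400]=cv2.resize(sc,(400,300)); im[300:,400:]=cv2.resize(sd,(400,300))
cv2.imwrite("pics/p1.png",im[:,:,::-1]); go(541.8,91.6,160,92)
```

```text
t 5.42 pos [541.5  90.  158.2] shift [-0.4  1.6 -1.8] turn [-0.07 -0.05 -0.1 ] rows 0.0 F [ 0.2  1.  -4.6] open 0.676 ff 30.0
```

View pics/p1.png

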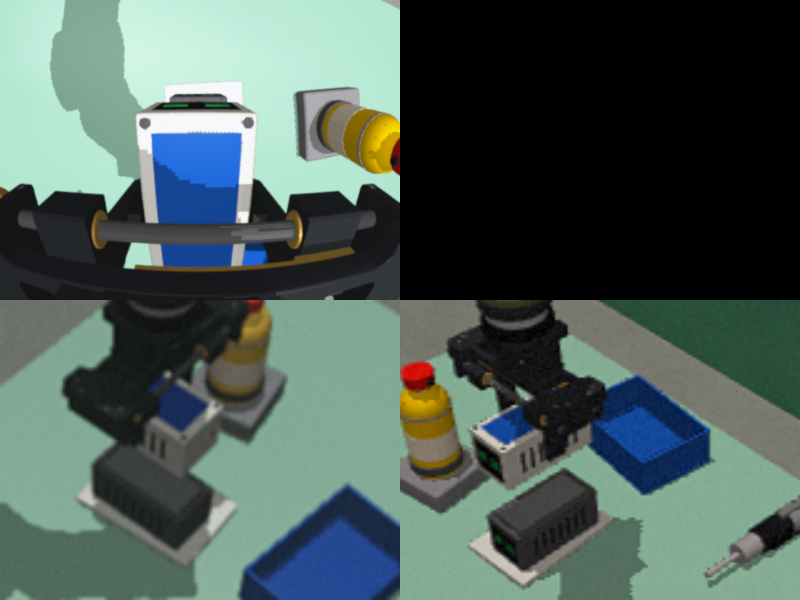

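The wrist panel (top left) shows the held blue case, its far edge at panel (195,112), with the base case's end just past it at (197,98). The scene and side panels show it hanging straight above the dark case. Now I compare the ends and sides of the two cases.

Run:
```python
from h import *; import pickle
S=pickle.load(open("p1.pkl","rb")); w=wworld(S["wrist"])*1000
m=np.abs(w[...,2]-195)<10
m&=(np.abs(w[...,1]-91)<45)&(w[...,0]<545)
p=w[m]; print("held z",p[:,2].mean(),"n",len(p),"xmin",np.percentile(p[:,0],[0,.5,1,2]).round(1))
for lo in (485,495,505):
    c=p[(p[:,0]>lo)&(p[:,0]<lo+8)]; print("y span at",lo,np.percentile(c[:,1],[0,1,99,100]).round(1),len(c))
e=[p[(p[:,1]>y)&(p[:,1]<y+6),0].min() for y in range(66,116,6)]; print("end x by y",np.round(e,1))
b=w[(np.abs(w[...,1]-91)<50)&(w[...,2]<68)&(w[...,2]>14)&(w[...,0]<500)&(w[...,0]>440)]
print("base",len(b)); h=b[b[:,2]>58]; print(len(h),h.min(0).round(1) if len(h) else 0,h.max(0).round(1) if len(h) else 0)
print("base end face x",np.percentile(b[:,0],[1,50,99]).round(1),"y",np.percentile(b[:,1],[0,1,99,100]).round(1), np.percentile(b[:,2],[1,50,99]).round(1))
for n,uv in(("scene",(287,125)),("side",(195,170))):
    w=world(S[n])*1000
    for nm,z in(("held",195),("base",65)):
        q=w[(np.abs(w[...,2]-z)<6)&(np.abs(w[...,0]-541)<75)&(np.abs(w[...,1]-91)<42)]
        print(n,nm,len(q),q[:,2].mean().round(1),"x",np.percentile(q[:,0],[.5,99.5]).round(1),"y",np.percentile(q[:,1],[.5,99.5]).round(1))
```

```text
held z 196.42817667496715 n 23146 xmin [480.4 481.1 481.4 481.9]
y span at 485 [ 58.8  60.  117.9 118.8] 3235
y span at 495 [ 59.2  60.5 118.3 119.1] 3002
y span at 505 [ 59.5  60.7 118.6 119.8] 2773
end x by y [481.8 481.7 481.5 481.3 481.1 480.8 480.6 480.4 480.8]
base 698
517 [482.1  60.8  58. ] [489.  120.1  67.8]
base end face x [482.  484.6 488.7] y [ 60.8  61.7 119.  120.1] [23.9 65.2 67.4]
scene held 487 194.9 x [532.1 601.1] y [ 60.8 130.1]
scene base 747 65.3 x [484.4 602.3] y [ 60.3 123.1]
side held 349 195.1 x [479.2 559.9] y [ 49.9 127.1]
side base 609 65.0 x [480.7 600.7] y [ 59.2 122.7]
```

>>> {"name": "move_arm", "arguments": {"motion": [[-0.8,0.8,15,0,0,-0.2,0.6],[-1.6,1.5,38,0,0,-0.2,0.6],[-1.6,1.5,58,0,0,-0.2,0.6],[-1.6,1.5,66,0,0,-0.2,0.6],[-1.6,1.5,68,0,0,-0.2,0.6]]}}

```text
clock: 6.05
tool_pos: [0.5428, 0.0934, 0.0901]
eef_rot: [-0.02, 1.0, -0.0, -0.0]
contact_force: [0.0, -0.3, -4.4]
opening: 0.674
finger_force: 30.0
```

>>> {"name": "move_arm", "arguments": {"motion": [[0,0,0,0,0,0,0.6],[0,0,0,0,0,0,0.6]]}}

```text
clock: 6.3
tool_pos: [0.5435, 0.0936, 0.0913]
eef_rot: [-0.02, 1.0, 0.0, 0.001]
contact_force: [-0.1, -1.2, -5.0]
opening: 0.678
finger_force: 30.0
```

```bash
cat > ends.py <<'E'
from h import *
from plant import eyes
import sys
zh,zb=map(float,sys.argv[1:3])
def ends(w,z):
    m=(np.abs(w[...,2]-z)<4)&(np.abs(w[...,1]-91)<50)&(w[...,0]<530)&(w[...,0]>465); p=w[m]
    if len(p)<50: return None
    ys=np.arange(68,114,4); e=[p[np.abs(p[:,1]-y)<2,0].min() if (np.abs(p[:,1]-y)<2).any() else np.nan for y in ys]; e=np.array(e); k=np.isfinite(e)
    f=np.polyfit(ys[k]-91,e[k],1)
    out=[len(p),"endx@91",f[1].round(1),"yaw",round(-np.degrees(np.arctan(f[0])),2)]
    for lo in(484,490,500):
        c=p[(p[:,0]>lo)&(p[:,0]<lo+6)]
        if len(c)>20: out.append((lo,*np.percentile(c[:,1],[0.3,99.7]).round(1)))
    return out
w=wworld(eyes.snapshot("wrist"))*1000
print("held",ends(w,zh)); print("base",ends(w,zb))
go(543,91.5,82.7,92)
E
python3 ends.py 126 65
```

```text
held [10171, 'endx@91', np.float64(483.6), 'yaw', np.float64(2.12), (484, np.float64(62.9), np.float64(121.8)), (490, np.float64(62.8), np.float64(122.2)), (500, np.float64(63.4), np.float64(122.7))]
base [362, 'endx@91', np.float64(483.0), 'yaw', np.float64(2.18), (484, np.float64(61.3), np.float64(114.4))]
t 6.35 pos [543.4  93.6  91.3] shift [ 0.5 -2.1  8.6] turn [0.02 0.07 0.26] rows 0.1 F [ 0.5 -0.2 -4.1] open 0.677 ff 30.0
```

>>> {"name": "move_arm", "arguments": {"motion": [[0.3,-1.0,2,0,0,0,0.6],[0.4,-1.6,4,0,0,0,0.6],[0.4,-1.6,6,0,0,0,0.6],[0.4,-1.6,6,0,0,0,0.6],[0.4,-1.6,6,0,0,0,0.6]]}}

```text
clock: 6.98
tool_pos: [0.5427, 0.092, 0.0847]
eef_rot: [-0.02, 1.0, 0.0, 0.0]
contact_force: [0.8, 1.1, -4.6]
opening: 0.677
finger_force: 30.0
```

```bash
python3 ends.py 120 65; python3 ends.py 120 61
```

```text
held [15066, 'endx@91', np.float64(482.8), 'yaw', np.float64(2.39), (484, np.float64(61.3), np.float64(120.2)), (490, np.float64(61.3), np.float64(120.5)), (500, np.float64(62.0), np.float64(120.9))]
base [96, 'endx@91', np.float64(483.1), 'yaw', np.float64(2.19)]
t 7.03 pos [542.7  92.   84.7] shift [-0.3 -0.5  2. ] turn [0.01 0.   0.27] rows 0.0 F [-0.3  0.3 -4. ] open 0.677 ff 30.0
held [14907, 'endx@91', np.float64(482.9), 'yaw', np.float64(2.3), (484, np.float64(61.4), np.float64(120.1)), (490, np.float64(61.3), np.float64(120.5)), (500, np.float64(61.8), np.float64(120.9))]
base [236, 'endx@91', np.float64(482.6), 'yaw', np.float64(2.22), (484, np.float64(62.0), np.float64(71.2))]
t 7.08 pos [542.7  92.   84.8] shift [-0.2 -0.5  2.1] turn [0.01 0.01 0.27] rows 0.0 F [ 0.1  0.4 -4.7] open 0.678 ff 30.0
```

>>> {"name": "move_arm", "arguments": {"motion": [[0,-0.3,0.6,0,0,0,0.6],[0,-0.3,1.2,0,0,0,0.6],[0,-0.3,1.7,0,0,0,0.6],[0,-0.3,2.1,0,0,0,0.6]]}}

```text
clock: 7.58
tool_pos: [0.5426, 0.0916, 0.0827]
eef_rot: [-0.02, 1.0, -0.0, -0.0]
contact_force: [-1.8, -1.3, 0.8]
opening: 0.676
finger_force: 30.0
```

>>> {"name": "move_arm", "arguments": {"motion": [[0,0,0.2,0,0,0,0.6],[0,0,0.2,0,0,0,0.6]], "newtons": 6}}

```text
clock: 7.82
tool_pos: [0.5426, 0.0916, 0.0827]
eef_rot: [-0.02, 1.0, -0.0, 0.0]
contact_force: [-1.3, -0.5, 0.8]
opening: 0.681
finger_force: 6.0
```

>>> {"name": "move_arm", "arguments": {"motion": [[0,0,0,0,0,0,0.3],[0,0,0,0,0,0,0.2],[0,0,0,0,0,0,0.1],[0,0,0,0,0,0,0.1]]}}

```text
clock: 8.32
tool_pos: [0.5428, 0.0917, 0.0824]
eef_rot: [-0.02, 1.0, 0.0, 0.0]
contact_force: [0.3, 0.3, 0.3]
opening: 0.899
finger_force: 0.0
```

>>> {"name": "move_arm", "arguments": {"motion": [[0,0,-15,0,0,0,0.1],[0,0,-50,0,0,0,0.0],[0,0,-100,0,0,0,0.0],[0,0,-130,0,0,0,0.0],[0,0,-140,0,0,0,0.0]]}}

```text
clock: 8.95
tool_pos: [0.5437, 0.0919, 0.225]
eef_rot: [-0.02, 1.0, 0.0, 0.002]
contact_force: [0.3, 0.6, -0.8]
opening: 0.999
finger_force: 0.0
```

Run:
```python
from h import *; import pickle
from plant import eyes
S={n:eyes.snapshot(n) for n in("scene","side","wrist")}; pickle.dump(S,open("p2.pkl","wb"))
w=wworld(S["wrist"])
for z in(.12,.065):
    q=w[(np.abs(w[...,2]-z)<.006)&(np.abs(w[...,0]-.541)<.08)&(np.abs(w[...,1]-.091)<.05)]; print("wrist",z,len(q),rect(q))
for n in("scene","side"):
    w=world(S[n])
    for z in(.12,.065): 
        q=w[(np.abs(w[...,2]-z)<.005)&(np.abs(w[...,0]-.541)<.08)&(np.abs(w[...,1]-.091)<.05)]; print(n,z,len(q),rect(q))
go(445.2,-324.8,200,86)
```

```text
wrist 0.12 8706 [542.7, 92.4, 119.9, 60.6, 2.2]
wrist 0.065 3 [483.1, 89.6, 6.2, 0.0, -87.8]
scene 0.12 901 [542.3, 91.7, 121.8, 62.3, 2.6]
scene 0.065 110 [554.8, 69.1, 132.3, 54.0, 29.2]
side 0.12 626 [540.8, 90.3, 120.8, 63.4, 2.8]
side 0.065 112 [530.1, 68.2, 129.8, 50.5, -22.8]
t 9.1 pos [542.4  91.4 222.2] shift [ 113.5 -412.    22.3] turn [-0.01 -0.01  6.26] rows 6.8 F [ 0.3 -0.   0. ] open 1.001 ff 0.0
```

>>> {"name": "move_arm", "arguments": {"motion": [[15,-59,3,0,0,1,0],[30,-118,6,0,0,2,0],[45,-177,9,0,0,3,0],[60,-236,12,0,0,4,0],[75,-295,15,0,0,5,0]]}}

```text
clock: 9.72
tool_pos: [0.4779, -0.2077, 0.2058]
eef_rot: [0.024, 1.0, 0.001, -0.001]
contact_force: [0.6, 0.6, 0.1]
opening: 0.995
finger_force: 0.0
```

>>> {"name": "move_arm", "arguments": {"motion": [[19,-58,20,0,0,1.2,0],[31,-108,50,0,0,1.2,0],[31,-114,80,0,0,1.2,0],[31,-114,95,0,0,1.2,0],[31,-114,100,0,0,1.2,0]]}}

```text
clock: 10.35
tool_pos: [0.4429, -0.3168, 0.1061]
eef_rot: [0.033, 0.999, 0.001, -0.001]
contact_force: [-0.8, 0.7, -0.0]
opening: 0.999
finger_force: 0.0
```

Run:
```python
from h import *
from plant import eyes
w=wworld(eyes.snapshot("wrist"))
q=w[(np.abs(w[...,2]-.0405)<.008)&(np.abs(w[...,0]-.445)<.085)&(np.abs(w[...,1]+.325)<.05)]; print(len(q),rect(q))
go(445.2,-324.8,7,85.9)
```

```text
11317 [445.7, -325.0, 120.4, 60.7, -4.0]
t 10.4 pos [ 443.2 -316.7  106.4] shift [-2.6 -8.1 99.4] turn [ 0.1  -0.07  0.31] rows 1.6 F [ 0.1 -0.5 -0.2] open 1.0 ff 0.0
```

>>> {"name": "move_arm", "arguments": {"motion": [[-3,-8,15,0,0,0.3,0],[-3,-8,50,0,0,0.3,0],[-3,-8,80,0,0,0.3,0],[-3,-8,95,0,0,0.3,0.1],[-3,-8,98,0,0,0.3,0.2]]}}

```text
clock: 11.02
tool_pos: [0.4455, -0.3266, 0.0088]
eef_rot: [0.037, 0.999, 0.0, -0.0]
contact_force: [0.2, -0.3, -0.3]
opening: 0.816
finger_force: 0.0
```

>>> {"name": "move_arm", "arguments": {"motion": [[0,0,0,0,0,0,0.2],[0,0,0,0,0,0,0.6],[0,0,0,0,0,0,0.6],[0,0,0,0,0,0,0.6],[0,0,0,0,0,0,0.6]], "newtons": 25}}

```text
clock: 11.65
tool_pos: [0.446, -0.3268, 0.0103]
eef_rot: [0.037, 0.999, -0.0, 0.001]
contact_force: [-1.1, 1.4, 6.7]
opening: 0.677
finger_force: 25.0
```

```bash
python3 -c "from h import *; go(445.2,-324.8,7,85.9)"
```

```text
t 11.65 pos [ 446.  -326.8   10.3] shift [1.  2.  3.3] turn [-0.02  0.08 -0.13] rows 0.1 F [-1.1  1.4  6.7] open 0.677 ff 25.0
```

>>> {"name": "move_arm", "arguments": {"motion": [[0,0,-8,0,0,0,0.6],[0,0,-45,0,0,0,0.6],[0,0,-100,0,0,0,0.6],[0,0,-155,0,0,0,0.6],[0,0,-185,0,0,0,0.6]]}}

```text
clock: 12.28
tool_pos: [0.4454, -0.3271, 0.1971]
eef_rot: [0.037, 0.999, -0.001, 0.001]
contact_force: [0.7, -0.7, -5.1]
opening: 0.677
finger_force: 25.0
```

```bash
python3 -c "from h import *; go(542.7,91.8,195,92.1)"
```

```text
t 12.28 pos [ 445.4 -327.1  197.1] shift [-65.9 425.    1.7] turn [-0.07  0.11 -6.36] rows 6.9 F [ 0.7 -0.7 -5.1] open 0.677 ff 25.0
```

>>> {"name": "move_arm", "arguments": {"motion": [[-6,40,0,0,0,-0.6,0.6],[-15,95,0,0,0,-1.4,0.6],[-24,155,0,0,0,-2.3,0.6],[-33,215,0,0,0,-3.2,0.6],[-42,272,0,0,0,-4.1,0.6]]}}

```text
clock: 12.9
tool_pos: [0.5068, -0.0569, 0.1943]
eef_rot: [0.001, 1.0, -0.0, -0.001]
contact_force: [0.3, -0.7, -4.0]
opening: 0.68
finger_force: 25.0
```

```bash
python3 -c "from h import *; go(542.7,91.8,195,92.1)"
```

```text
t 12.9 pos [506.8 -56.9 194.3] shift [-35.6 148.8  -0.7] turn [-0.01 -0.07 -2.21] rows 2.4 F [ 0.3 -0.7 -4. ] open 0.68 ff 25.0
```

>>> {"name": "move_arm", "arguments": {"motion": [[-13,55,0,0,0,-0.9,0.6],[-24,105,0,0,0,-1.7,0.6],[-32,138,0,0,0,-2.2,0.6],[-35,149,0,0,0,-2.2,0.6],[-35,149,0,0,0,-2.2,0.6]]}}

```text
clock: 13.52
tool_pos: [0.5422, 0.0897, 0.1941]
eef_rot: [-0.018, 1.0, -0.001, -0.001]
contact_force: [0.2, -0.6, -4.6]
opening: 0.68
finger_force: 25.0
```

>>> {"name": "move_arm", "arguments": {"motion": [[0,0,15,0,0,0,0.6],[0,0,35,0,0,0,0.6],[0,0,46,0,0,0,0.6],[0,0,50,0,0,0,0.6],[0,0,50,0,0,0,0.6]]}}

```text
clock: 14.15
tool_pos: [0.5428, 0.09, 0.1443]
eef_rot: [-0.018, 1.0, -0.0, -0.0]
contact_force: [-0.3, -0.7, -4.1]
opening: 0.677
finger_force: 25.0
```

```bash
sed -i 's/^go(.*/go(542.7,91.6,130.3,92.1)/' ends.py; python3 ends.py 175 120
```

```text
held [15169, 'endx@91', np.float64(482.7), 'yaw', np.float64(2.28), (484, np.float64(59.2), np.float64(118.2)), (490, np.float64(59.6), np.float64(118.6)), (500, np.float64(60.0), np.float64(119.2))]
base [310, 'endx@91', np.float64(482.8), 'yaw', np.float64(2.49), (484, np.float64(60.8), np.float64(91.9))]
t 14.2 pos [543.   90.3 144.7] shift [ 0.3  1.3 14.4] turn [ 0.01  0.03 -0.05] rows 0.2 F [-0.7 -0.8 -5. ] open 0.679 ff 25.0
```

>>> {"name": "move_arm", "arguments": {"motion": [[0,1,4,0,0,0,0.6],[0,1.5,8,0,0,0,0.6],[0,1.5,11,0,0,0,0.6],[0,1.5,11.5,0,0,0,0.6],[0,1.5,11.5,0,0,0,0.6]]}}

```text
clock: 14.82
tool_pos: [0.5427, 0.0919, 0.1329]
eef_rot: [-0.018, 1.0, 0.0, -0.0]
contact_force: [0.9, -0.4, -5.0]
opening: 0.678
finger_force: 25.0
```

```bash
python3 ends.py 162 120;python3 ends.py 162 115
```

```text
held [15242, 'endx@91', np.float64(482.4), 'yaw', np.float64(2.52), (484, np.float64(61.1), np.float64(120.1)), (490, np.float64(61.5), np.float64(120.5)), (500, np.float64(61.9), np.float64(120.9))]
base [161, 'endx@91', np.float64(482.7), 'yaw', np.float64(2.29)]
t 14.88 pos [542.8  91.9 133. ] shift [ 0.1 -0.3  2.7] turn [ 0.    0.01 -0.04] rows 0.0 F [-0.  -0.7 -3.8] open 0.681 ff 25.0
held [15251, 'endx@91', np.float64(482.6), 'yaw', np.float64(2.41), (484, np.float64(61.2), np.float64(120.2)), (490, np.float64(61.5), np.float64(120.4)), (500, np.float64(61.9), np.float64(120.9))]
base [203, 'endx@91', np.float64(482.5), 'yaw', np.float64(2.46)]
t 14.93 pos [542.8  91.9 133. ] shift [ 0.1 -0.3  2.7] turn [ 0.01  0.01 -0.04] rows 0.0 F [ 0.2  0.7 -3.8] open 0.675 ff 25.0
```

>>> {"name": "move_arm", "arguments": {"motion": [[0,-0.2,0.6,0,0,0,0.6],[0,-0.2,1.2,0,0,0,0.6],[0,-0.2,1.8,0,0,0,0.6],[0,-0.2,2.2,0,0,0,0.6]]}}

```text
clock: 15.42
tool_pos: [0.5427, 0.0917, 0.1307]
eef_rot: [-0.018, 1.0, 0.0, -0.0]
contact_force: [0.6, -0.1, -4.0]
opening: 0.681
finger_force: 25.0
```

>>> {"name": "move_arm", "arguments": {"motion": [[0,0,0.3,0,0,0,0.6],[0,0,0.6,0,0,0,0.6],[0,0,0.8,0,0,0,0.6],[0,0,0.8,0,0,0,0.6]]}}

```text
clock: 15.92
tool_pos: [0.5427, 0.0917, 0.1303]
eef_rot: [-0.018, 1.0, -0.0, 0.0]
contact_force: [-1.4, -0.1, 2.6]
opening: 0.678
finger_force: 25.0
```

Contact. I release.

>>> {"name": "move_arm", "arguments": {"motion": [[0,0,0,0,0,0,0.6],[0,0,0,0,0,0,0.6]], "newtons": 6}}

```text
clock: 16.18
tool_pos: [0.5427, 0.0917, 0.1303]
eef_rot: [-0.018, 1.0, -0.0, 0.0]
contact_force: [-2.6, -0.0, 4.8]
opening: 0.678
finger_force: 6.0
```

>>> {"name": "move_arm", "arguments": {"motion": [[0,0,0,0,0,0,0.3],[0,0,0,0,0,0,0.2],[0,0,0,0,0,0,0.1],[0,0,0,0,0,0,0.1]]}}

```text
clock: 16.68
tool_pos: [0.5428, 0.0917, 0.1298]
eef_rot: [-0.018, 1.0, 0.0, 0.0]
contact_force: [-0.8, -0.6, 0.5]
opening: 0.901
finger_force: 0.0
```

>>> {"name": "move_arm", "arguments": {"motion": [[0,0,-12,0,0,0,0.1],[0,0,-45,0,0,0,0.0],[0,0,-85,0,0,0,0.0],[0,0,-115,0,0,0,0.0],[0,0,-120,0,0,0,0.0]]}}

```text
clock: 17.3
tool_pos: [0.5439, 0.0921, 0.2525]
eef_rot: [-0.018, 1.0, 0.001, 0.002]
contact_force: [-0.6, -0.3, -1.1]
opening: 0.997
finger_force: 0.0
```

Run:
```python
from h import *; import pickle
from plant import eyes
S={n:eyes.snapshot(n) for n in("scene","side","wrist")}
im=np.zeros((600,800,3),np.uint8); im[:300,:400]=cv2.resize(S["wrist"]["frame"],(400,300))
im[300:,:400]=cv2.resize(S["scene"]["frame"][75:195,210:370],(400,300)); im[300:,400:]=cv2.resize(S["side"]["frame"][110:230,140:300],(400,300))
cv2.imwrite("pics/p3.png",im[:,:,::-1])
w=wworld(S["wrist"])
q=w[(np.abs(w[...,2]-.16)<.007)&(np.abs(w[...,0]-.541)<.08)&(np.abs(w[...,1]-.091)<.05)]; print("wrist",len(q),rect(q))
c=w[(np.abs(w[...,2]-.177)<.006)&(np.hypot(w[...,0]-.509,w[...,1]-.273)<.04)]; 
if len(c): print("cap",len(c),rect(c),np.median(c,0).round(4))
for n in("scene","side"):
    w=world(S[n]); q=w[(np.abs(w[...,2]-.16)<.005)&(np.abs(w[...,0]-.541)<.08)&(np.abs(w[...,1]-.091)<.05)]; print(n,len(q),rect(q))
    c=w[(np.abs(w[...,2]-.177)<.006)&(np.hypot(w[...,0]-.509,w[...,1]-.273)<.04)]
    if len(c): print("cap",len(c),cv2.minEnclosingCircle((c[:,:2]*1000).astype(np.float32)))
go(508.5,273.5,240,92)
```

```text
wrist 9585 [542.5, 92.4, 120.1, 60.7, 2.1]
cap 1143 [509.5, 277.2, 39.3, 39.0, 59.2] [0.5089 0.2741 0.1767]
scene 937 [542.2, 92.0, 121.9, 62.9, 2.2]
cap 141 ((507.92181396484375, 275.5635681152344), 22.34657859802246)
side 630 [540.0, 90.5, 122.2, 64.2, 2.0]
cap 93 ((506.7956237792969, 274.6683654785156), 21.111711502075195)
t 17.45 pos [542.2  91.4 249.4] shift [ 27.2 183.2   9.4] turn [-0.02 -0.05  0.06] rows 3.0 F [-0.4 -0.2  0. ] open 1.0 ff 0.0
```

View pics/p3.png

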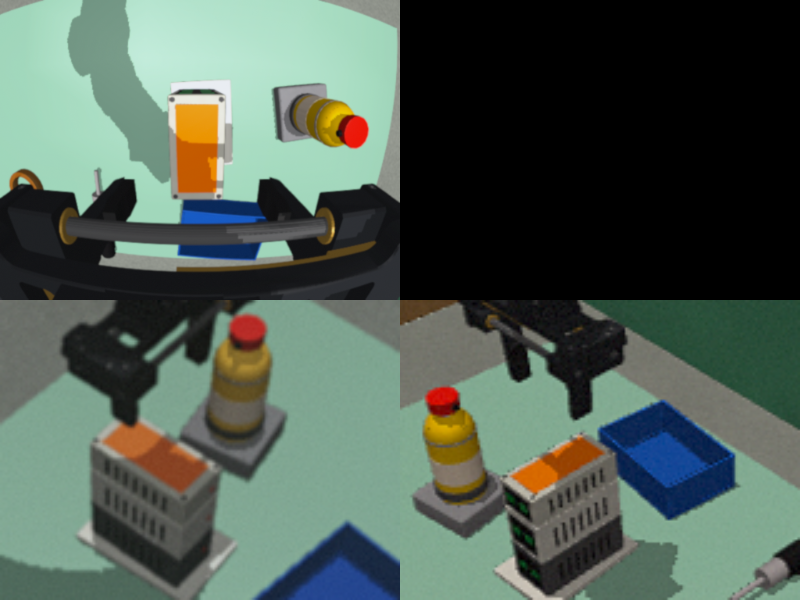

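The column is flush in all three panels, and the red cap shows at (247,330) in the scene panel. Next is the cap, at about (508.5, 275).

>>> {"name": "move_arm", "arguments": {"motion": [[9,50,0,0,0,0,0.3],[18,105,4,0,0,0,0.7],[26,160,8,0,0,0,1],[27,183,9,0,0,0,1],[27,184,9,0,0,0,1]], "newtons": 20}}

```text
clock: 18.08
tool_pos: [0.5076, 0.2763, 0.2394]
eef_rot: [-0.02, 1.0, -0.0, -0.001]
contact_force: [-0.9, -0.1, -0.4]
opening: 0.455
finger_force: 0.0
```

>>> {"name": "move_arm", "arguments": {"motion": [[0,0,20,0,0,0,1],[0,0,40,0,0,0,1],[0,0,48,0,0,0,1],[0,0,48,0,0,0,1]]}}

```text
clock: 18.58
tool_pos: [0.5092, 0.2731, 0.1923]
eef_rot: [-0.017, 1.0, -0.001, -0.001]
contact_force: [-0.4, 0.2, -0.2]
opening: 0.012
finger_force: 0.0
```

Run:
```python
from h import *
from plant import eyes
S={n:eyes.snapshot(n) for n in("scene","side")}
im=np.zeros((300,800,3),np.uint8)
im[:,:400]=cv2.resize(S["scene"]["frame"][50:140,250:370],(400,300)); im[:,400:]=cv2.resize(S["side"]["frame"][100:190,100:220],(400,300))
cv2.imwrite("pics/c1.png",im[:,:,::-1])
go(508.5,275,176,92)
```

```text
t 18.68 pos [509.6 274.2 193.4] shift [ 1.   0.8 17.4] turn [0.01 0.04 0.02] rows 0.3 F [-0.1 -0.2  0. ] open 0.005 ff 0.0
```

View pics/c1.png

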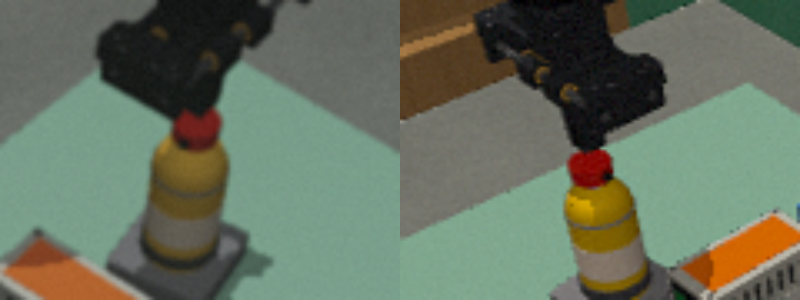

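The shut fingertips sit centred above the red cap, at panel (197,115) and (592,155). Now I press.

>>> {"name": "move_arm", "arguments": {"motion": [[1,0.8,10,0,0,0,1],[1,0.8,16,0,0,0,1],[1,0.8,19,0,0,0,1],[1,0.8,22,0,0,0,1],[1,0.8,22,0,0,0,1]]}}

```text
clock: 19.3
tool_pos: [0.5079, 0.2753, 0.1712]
eef_rot: [-0.018, 1.0, -0.0, -0.0]
contact_force: [-1.9, -1.0, 6.6]
opening: 0.004
finger_force: 3.0
```

>>> {"name": "move_arm", "arguments": {"motion": [[0,0,1.5,0,0,0,1],[0,0,3,0,0,0,1],[0,0,4.2,0,0,0,1],[0,0,4.2,0,0,0,1]]}}

```text
clock: 19.8
tool_pos: [0.5079, 0.2754, 0.1684]
eef_rot: [-0.018, 1.0, -0.0, 0.0]
contact_force: [-3.8, -2.8, 14.4]
opening: 0.002
finger_force: 7.4
```

At the stop, 14 N at z = 0.168. Now I release upwards.

>>> {"name": "move_arm", "arguments": {"motion": [[0,0,-4,0,0,0,1],[0,0,-10,0,0,0,1],[0,0,-30,0,0,0,1],[0,0,-70,0,0,0,1],[0,0,-100,0,0,0,1]]}}

```text
clock: 20.42
tool_pos: [0.5083, 0.2756, 0.2679]
eef_rot: [-0.018, 1.0, 0.0, 0.0]
contact_force: [-1.0, 0.6, -0.4]
opening: 0.001
finger_force: 0.0
```

>>> {"name": "move_arm", "arguments": {"motion": [[0,0,-10,0,0,0,1],[0,0,-10,0,0,0,1],[0,0,-10,0,0,0,1],[0,0,-10,0,0,0,1]]}}

```text
clock: 20.92
tool_pos: [0.5076, 0.2749, 0.2755]
eef_rot: [-0.018, 1.0, -0.001, -0.001]
contact_force: [0.5, 0.7, 0.2]
opening: 0.007
finger_force: 0.0
```

Run:
```python
from h import *
from plant import eyes
for n in("scene","side"):
    w=world(eyes.snapshot(n)); q=w[(np.abs(w[...,2]-.16)<.005)&(np.abs(w[...,0]-.541)<.08)&(np.abs(w[...,1]-.091)<.05)]; print(n,len(q),rect(q))
    c=w[(np.abs(w[...,2]-.174)<.01)&(np.hypot(w[...,0]-.508,w[...,1]-.274)<.012)]; print("cap z",len(c),np.median(c[:,2]).round(4))
go(508,275,270,92)
```

```text
scene 978 [542.0, 91.4, 120.6, 62.8, 2.6]
cap z 49 0.1761
side 624 [540.6, 90.5, 121.0, 63.7, 0.9]
cap z 27 0.1761
t 21.02 pos [507.8 275.2 275.9] shift [-0.2 -0.2  5.9] turn [-0.03 -0.07  0.07] rows 0.1 F [-0.2 -0.9  0.6] open 0.006 ff 0.0
```

The cap is back up at 176 mm, the column hasn't moved and the arm is clear.

```bash
python3 -c "from plant import finish_job; print(finish_job())"
```

```text
the job is handed in; nothing more can be done
None
```

Job handed in at 21 s of the 72 s: the blue and orange cases stand on the dark case, flush to about 1 mm by camera. The red cap was pressed to its stop (14 N) and measured back up at 176 mm, and the bin, screwdriver and tape were never touched.

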